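# Print with the round-topped stamp

### The job

Three self-inking stamps stand on a strip of card. Print with the one that has the round knob: with the fingertips gently press its knob straight down as far as it goes, keep it down for about a second so that the ink takes, then let it spring up and draw the hand a good hand's width away from it. The stamp must stay standing where it is so that the print is not smeared; do not pick it up, do not press the other two stamps and leave everything else in its place.

Things in the scene. Friction and masses are not known exactly. Their poses are not given: they have to be found in the camera images.
- stamp_round: frame of the self-inking stamp with the ROUND knob (the one to press): loose, about 0.3 kg, foot 46 (x) x 64 (y) mm, stands on the card; overall 48 x 66 mm and 92 mm high. A grey sprung sleeve slides down over the black frame. Origin at the centre of its underside, z up, y along its long side
- round_top (a point): centre of the flat top of the round wooden knob (40 mm across, mushroom shape, flat top 24 mm across), 92 mm above the stamp's foot when up; it goes down with the knob
- round_press (a joint): how far the round stamp's sleeve is pressed down, m: 0 = up, 0.014 = fully down at its stop. The spring takes about 2.5 N to start and 6 N when fully down; it springs up by itself when let go
- stamp_bar: frame of the stamp with the BAR handle (not to be pressed): same body and size; its wooden handle is a bar 62 mm long and 18 mm wide along its y axis. Loose; origin at the centre of its underside
- bar_press (a joint): how far the bar stamp's sleeve is pressed down, m (0 = up)
- stamp_square: frame of the stamp with the SQUARE handle (not to be pressed): same body and size; its wooden handle is a square block 34 x 34 mm. Loose; origin at the centre of its underside
- square_press (a joint): how far the square stamp's sleeve is pressed down, m (0 = up)
- mat: cork stamping mat 104 (x) x 400 (y) mm with a strip of white card on it, together 5.5 mm thick, fixed to the desk; the three stamps stand on it in a row along its y axis, about 125 mm apart, in any order. Origin at the centre of its underside
- glue_stick: glue stick, loose, standing on the card between stamps, 26 mm across, 86 mm high; origin at the centre of its underside
- eraser: eraser, loose, 20 x 42 x 13 mm, lying on the card between stamps; origin at the centre of its underside
- pin_box: small card box, loose, 36 x 55 x 14 mm, on the right of the desk; origin at the centre of its underside
- wood_block: wooden block, loose, 45 x 75 x 35 mm, on the right of the desk; origin at the centre of its underside
- hole_punch: two-hole punch with a lever, loose, 84 x 118 x 66 mm, at the right front of the desk; origin at the centre of its underside
Things that resemble listed ones, but are neither listed nor needed, are in the scene too. What is shaped like the stamp_round but green is not meant.

How it is judged:
By the outcome, as a careful person would: the job done as asked, in the order asked, and still so for the second after the job is handed in, with the robot touching nothing.
It also fails if it takes over 32 s, if anything falls off the work surface, if the arm or the gripper's body presses on something with over 40 N, if the wrist force passes 120 N, or if a joint passes its speed limit or range.

### The arm

A 7-joint arm with a two-finger parallel gripper is mounted at the origin on a cart in front of the work surface, level with it; the furniture and walls round the work are solid. World frame = base frame: x ahead of the robot, y to its left, z up, the work surface at z = 0. Lengths are in m, angles in rad, forces in N, time in s.
With the tool pointing down it reaches from about 0.425 to 0.95 m from the base axis. Payload 16.7 kg.
Tool frame: the origin (TCP) lies between the finger pads; the fingertips stand 25 mm ahead of it and the grasp point (between the pads) lies 6 mm ahead of it; z points along the fingers, y is the line along which they close (so a half turn about z gives the same grasp; the last joint's range is limited). The gripper opens to 94 mm and grips with 3 to 60 N. Pads are 16 mm wide; open, the fingers measure 119 mm over their backs; the gripper's body (75 mm by 177 mm) begins 78 mm behind the grasp point.
Start: joints at [1.091, 0.426, 0.074, 1.606, -0.034, 1.111, -0.067], TCP at [0.219, -0.639, 0.21] pointing down, gripper open.
Joint ranges: [-2.85, 2.85], [-0.5, 2.14], [-1.23, 1.37], [0.21, 2.46], [-1.02, 4.16], [0.16, 2.05], [-2.73, 2.73]. Speed limits (rad/s): [1.89, 1.89, 2.39, 2.39, 3.01, 3.01, 3.01].

### API

Orientations are given as [roll, pitch, yaw] about the fixed x, y, z axes, in that order (R = Rz(yaw) Ry(pitch) Rx(roll)).
In Python, from cell import robot gives the robot as it stands. The module is installed in compiled form; this text tells all that it offers.
- The arm moves only by the tool drive_tool, never from a script. Its argument "increments" is a list of rows, each a list of 7 numbers: the finger opening in m, from 0 to 0.094, then the shift along the tool's x, y, z in m, then the turn, a rotation vector about the tool's x, y, z in degrees. A call has 1 to 8 rows; each row is the pose to reach, as a shift and turn from the pose commanded when the call began, along the tool's axes at that moment; what a row does not reach only later rows make up. A row lasts 1/12 s, in which the tool goes at most 41.7 mm and 7.16 degrees, less where a joint would pass 70% of its speed; a pose out of reach is approached as far as the arm can. A call with a gripper value outside its range is refused whole. The fingers move at their own pace and stop on an object; the grip force is fixed at half the most. Time passes only in rows, so rows that repeat a pose let the fingers close. It gives the time, the measured TCP pose, the force, the opening and the grip force at its end, in the units of the state.
- robot.get_obs(): the state, without advancing time (a new reading comes with each control period).
- robot.capture(name): name is "side" or "top"; returns a dict with "img" (400x640x3 uint8, red, green, blue), "fovy" (degrees; the focal length in pixels is half the picture's height over the tangent of half this angle, whatever the lens; pixels are square), "cx", "cy" (the principal point, pixels), "rvec" (rotation vector, rad) and "tvec" (3), from world to camera coordinates, as OpenCV has them. Camera axes: x right, y down, z forward; pixel columns grow to the right and rows downward; lengths in m; the calibration is good to about 2 mm. A picture is of the moment at which its call begins. There is no depth.
- robot.job_done(): hands the job in; it is judged then, once.
The state is a dict: "t": time; "joints": joint angles; "joint_velocities": joint speeds; "joint_efforts": joint torques, N m; "position": TCP position; "tcp_rot": TCP orientation; "contact_force": force on the tool from outside, world axes, zero at the start; "ft_torque": the same for the moment, N m; "finger_gap": finger opening in m; "finger_force": force on a finger pad.
Only numpy, scipy, OpenCV 4.12 (cv2) and the standard library are available. Lean on these libraries where they do the work, as an engineer would, in place of code of your own. Each camera call takes 0.05 s, during which the arm holds its last target. There are 200 camera calls.

## Working session

There is one attempt and no reset: what is moved stays moved. The work goes in short steps, Python scripts to look and compute and a tool call to move; the robot and the scene stay as the last step left them, time stands still between calls to the robot, and variables do not carry over. Pictures are saved under pics/ and viewed, at most 10 in all, crops included, and the job is handed in when it is done.

Besides the shell and the picture viewer there is one more tool, called after "Emit:" as a command line: name --pt "numbers of a row" for each row, then --argument value for the rest. drive_tool: Moves the arm, as the interface text tells. Its arguments: {"type":"object","properties":{"increments":{"type":"array","items":{"type":"array","items":{"type":"number"}}}},"required":["increments"]}

```bash
mkdir -p pics; cat > h.py <<'E'
import numpy as np, cv2
from cell import robot
def cap(n,f):
    c=robot.capture(n); cv2.imwrite('pics/'+f,c['img'][:,:,::-1]); 
    np.savez('pics/'+n+'.npz',**{k:np.array(v) for k,v in c.items()}); return c
def ray(n,u,v,z):
    c=np.load('pics/'+n+'.npz'); f=200/np.tan(np.radians(c['fovy'])/2)
    R=cv2.Rodrigues(c['rvec'].astype(float))[0]; o=-R.T@c['tvec'].ravel()
    d=R.T@np.array([(u-c['cx'])/f,(v-c['cy'])/f,1]); return o+d*(z-o[2])/d[2]
def proj(n,P):
    c=np.load('pics/'+n+'.npz'); f=200/np.tan(np.radians(c['fovy'])/2)
    R=cv2.Rodrigues(c['rvec'].astype(float))[0]; p=R@np.array(P)+c['tvec'].ravel()
    return p[:2]/p[2]*f+[c['cx'],c['cy']]
E
python3 - <<'E'
from h import *
cap('top','t1.png');cap('side','s1.png')
o=robot.get_obs();print({k:np.round(v,3) for k,v in o.items()})
E
```

```text
{'t': np.float64(0.1), 'joints': array([ 1.092,  0.427,  0.074,  1.607, -0.034,  1.111, -0.067]), 'joint_velocities': array([-0.001,  0.   ,  0.001, -0.001, -0.   , -0.001, -0.001]), 'joint_efforts': array([ 1.0000e-02, -9.3745e+01,  3.6780e+00, -4.5504e+01, -4.8000e-02,
        1.7000e-02,  0.0000e+00]), 'position': array([ 0.218, -0.638,  0.209]), 'tcp_rot': array([-3.14,  0.  ,  0.33]), 'contact_force': array([-0.267,  0.008,  0.561]), 'ft_torque': array([-0.   , -0.006, -0.005]), 'finger_force': np.float64(0.0), 'finger_gap': np.float64(0.094)}
```

View pics/t1.png

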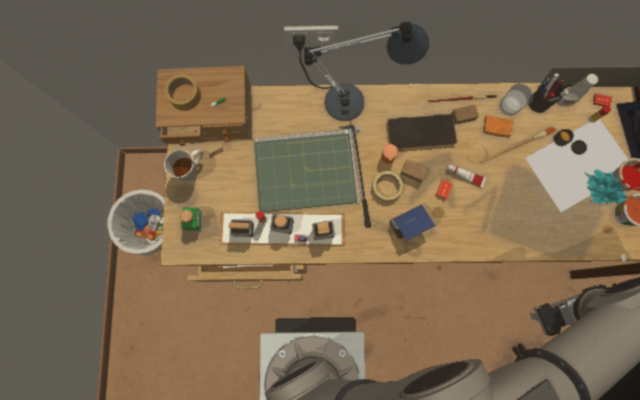

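View pics/s1.png

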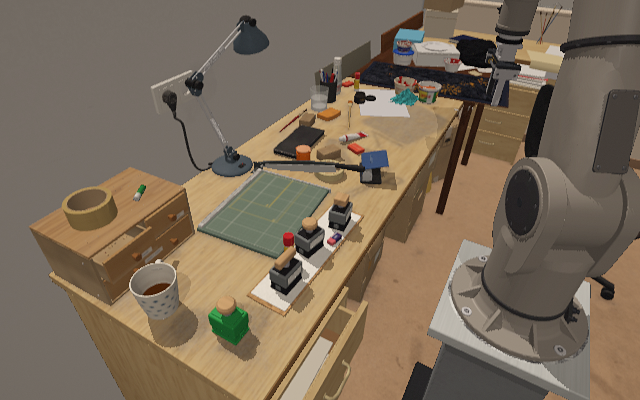

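The row on the white card looks like bar (top, 242,228), round in the middle (282,222), and square (322,229). The glue stick's red cap is at (260,216) and the eraser at (301,238). I'll enlarge both views.

```bash
python3 - <<'E'
import cv2,numpy as np
a=cv2.imread('pics/t1.png')[200:250,220:350];b=cv2.imread('pics/s1.png')[185:300,245:370]
a=cv2.resize(a,(780,300),interpolation=3);b=cv2.resize(b,None,fx=2.6,fy=2.6,interpolation=3)
o=np.zeros((600,780,3),np.uint8);o[:300]=a;o[300:599,:325]=b
cv2.imwrite('pics/c1.png',o)
E
```

```text
(no output)
```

View pics/c1.png

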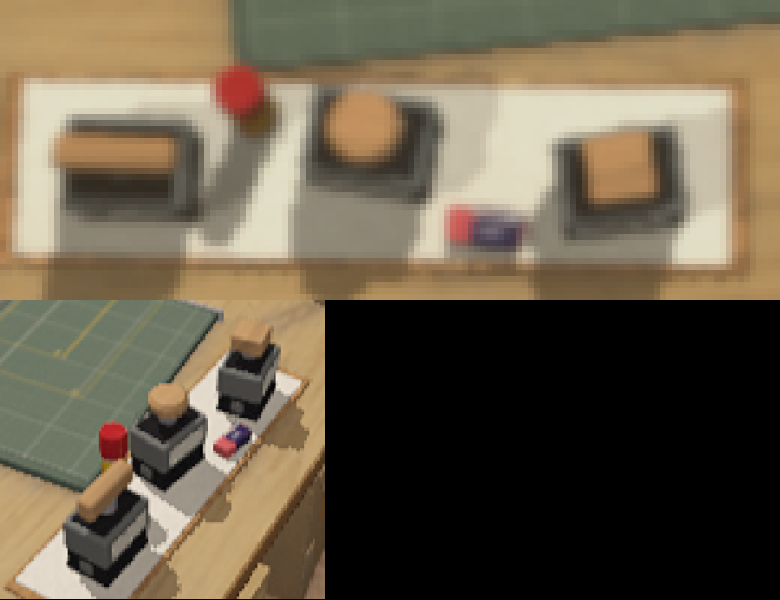

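The crop confirms it: the round knob is in the middle. Its top-view centre is about (363,128) in the crop, and its side-view centre about (168,398).

```bash
python3 - <<'E'
from h import *
u,v=220+363.5/6-.5,200+128.5/6-.5
for z in(.085,.0975):print(z,ray('top',u,v,z))
P=ray('top',u,v,.088);print(P,'side proj',proj('side',P),'expected',245+168/2.6-.5,185+98/2.6-.5)
print('side',ray('side',309.1,222.2,.088))
for n,(a,b) in dict(bar=(117,152),sq=(619,168),glue=(241,92)).items(): print(n,ray('top',220+a/6,200+b/6,.09))
for a,b in((305,185),(425,200)): print('front corners',ray('top',220+a/6,200+b/6,.05))
E
```

```text
0.085 [0.48135698 0.09206004 0.085     ]
0.0975 [0.47925383 0.09091615 0.0975    ]
[0.48085222 0.09178551 0.088     ] side proj [309.46956983 224.61933871] expected 309.11538461538464 222.19230769230768
side [0.48618364 0.08447247 0.088     ]
bar [0.46832358 0.21415999 0.09      ]
sq [ 0.45744429 -0.03859459  0.09      ]
glue [0.49834603 0.15220305 0.09      ]
front corners [0.45638721 0.12371536 0.05      ]
front corners [0.4479017  0.06164429 0.05      ]
```

Emit:
drive_tool --pt "0 0.036 -0.022 0 0 0 0" --pt "0 0.07 -0.043 0 0 0 0" --pt "0 0.105 -0.064 0 0 0 0" --pt "0 0.14 -0.086 0 0 0 0" --pt "0 0.175 -0.107 0 0 0 0" --pt "0 0.21 -0.128 0 0 0 0" --pt "0 0.245 -0.15 0 0 0 0" --pt "0 0.28 -0.171 0 0 0 0"

```text
t: 0.77
position: [0.4289, -0.3842, 0.2099]
tcp_rot: [-3.141, 0.0, 0.33]
contact_force: [-0.1, -0.5, -0.5]
finger_gap: 0.0442
finger_force: 0.0
```

Emit:
drive_tool --pt "0 0.017 -0.036 0 0 0 0" --pt "0 0.034 -0.072 0 0 0 0" --pt "0 0.051 -0.108 0 0 0 0" --pt "0 0.068 -0.144 0 0 0 0" --pt "0 0.085 -0.18 0 0 0 0" --pt "0 0.102 -0.216 0 0 0 0" --pt "0 0.119 -0.252 0 0 0 0" --pt "0 0.136 -0.288 0 0 0 0"

```text
t: 1.43
position: [0.4631, -0.0678, 0.21]
tcp_rot: [3.141, -0.0, 0.33]
contact_force: [1.9, -0.0, 0.6]
finger_gap: 0.0005
finger_force: 0.0
```

Emit:
drive_tool --pt "0 0.017 -0.036 0 0 0 0" --pt "0 0.034 -0.072 0 0 0 0" --pt "0 0.051 -0.109 0 0 0 0" --pt "0 0.068 -0.145 0 0 0 0" --pt "0 0.068 -0.145 0.025 0 0 0" --pt "0 0.068 -0.145 0.05 0 0 0" --pt "0 0.068 -0.145 0.06 0 0 0" --pt "0 0.068 -0.145 0.06 0 0 0"

```text
t: 2.1
position: [0.4794, 0.0891, 0.1479]
tcp_rot: [-3.141, 0.004, 0.33]
contact_force: [-0.8, -0.1, -0.6]
finger_gap: 0.0002
finger_force: 0.0
```

```bash
python3 - <<'E'
from h import *
a=cap('top','t2.png')['img'];b=cap('side','s2.png')['img']
a=cv2.resize(a[190:260,230:335,::-1],(600,400),interpolation=3)[:, :400]
b=cv2.resize(b[150:270,250:370,::-1],(400,400),interpolation=3)
cv2.imwrite('pics/c2.png',np.hstack([a,b])); p=robot.get_obs()['position']
print(p); t=p-[0,0,.025]; print(proj('top',t),proj('side',t),proj('side',[.481,.0915,.0975]))
print('side crop tip', (proj('side',t)-[250,150]+.5)*400/120,'ktop',(proj('side',[.481,.0915,.0975])-[250,150]+.5)*400/120)
E
```

```text
[0.48105072 0.08926382 0.15046472]
[279.79355717 218.74640282] [310.13067755 212.08638951] [309.5259161  221.56070181]
side crop tip [202.1022585  208.62129836] ktop [200.08638701 240.20233936]
```

View pics/c2.png

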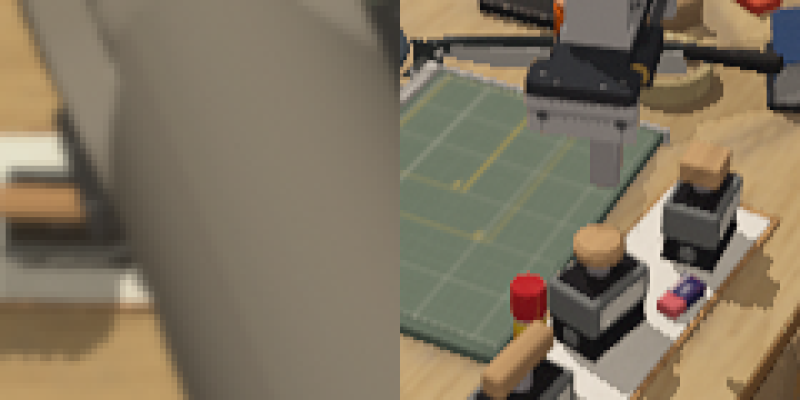

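The side view has the closed fingertips at crop (605,187), centred over the knob sideways. Calibration predicts row 209, so they look about 18 mm too high or too far back. I'll go down to a gap of about 8 mm and look again.

Emit:
drive_tool --pt "0 0 0 0.01 0 0 0" --pt "0 0 0 0.02 0 0 0" --pt "0 0 0 0.02 0 0 0" --pt "0 0 0 0.02 0 0 0"

```text
t: 2.53
position: [0.4806, 0.0894, 0.1297]
tcp_rot: [-3.141, 0.001, 0.33]
contact_force: [0.6, -0.8, 0.1]
finger_gap: 0.0003
finger_force: 0.0
```

```bash
python3 - <<'E'
from h import *
a=cap('top','t3.png')['img'];b=cap('side','s3.png')['img']
b=cv2.resize(b[160:250,260:360,::-1],(660,594),interpolation=3)
cv2.imwrite('pics/c3.png',b); o=robot.get_obs();p=o['position']
print(p,o['contact_force'])
f=lambda P:(proj('side',P)-[260,160]+.5)*6.6
c,s=np.cos(.33),np.sin(.33)
print('tip',f(p-[0,0,.025]),'tcp',f(p),'ktop',f([.481,.0915,.0975]))
print('px per +10mm x,y,z',[f(p+d)-f(p) for d in np.eye(3)*.01])
E
```

```text
[0.48103501 0.08959087 0.1302315 ] [0.40906318 0.40585897 0.79591155]
tip [332.99533861 390.53906031] tcp [333.92221733 337.2901908 ] ktop [330.17104629 409.60063194]
px per +10mm x,y,z [array([-23.91031633,  -9.02431393]), array([-14.12206049,  15.07991076]), array([  0.37914342, -21.78166152])]
```

View pics/c3.png

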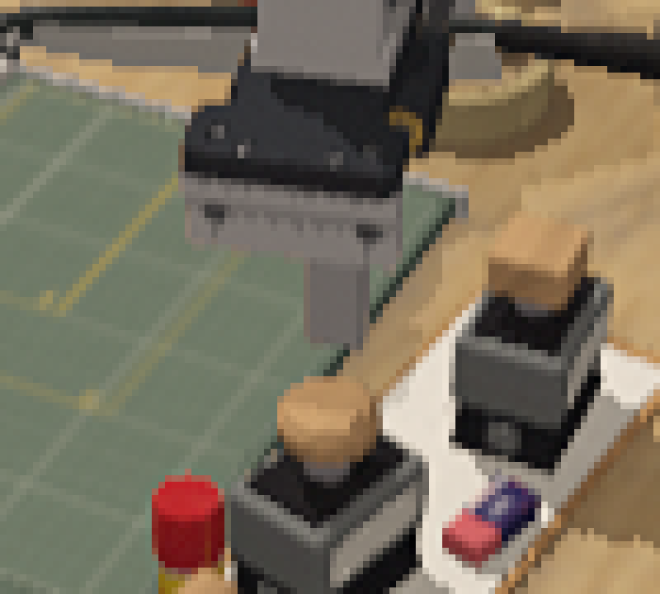

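The fingertips' lower edge is at (337,347), against a predicted (333,390). The knob's flat top is at about (328,395), against 409. I'll check the fingertip offset on the first pictures, where the fingers were open.

```bash
python3 - <<'E'
from h import *
p=np.array([.2185,-.6385,.2095]);y=np.array([np.sin(.33),-np.cos(.33),0])
a=cv2.imread('pics/s1.png')[30:120,440:540];b=cv2.imread('pics/t1.png')[280:380,500:600]
a=cv2.resize(a,(400,360),interpolation=3);b=cv2.resize(b,(400,400),interpolation=3)[:360]
f=lambda P:(proj('side',P)-[440,30]+.5)*4
g=lambda P:(proj('top',P)-[500,280]+.5)*4
for n,q in(('fing+',p+.047*y-[0,0,.025]),('fing-',p-.047*y-[0,0,.025]),('tcp',p)): print(n,f(q),g(q)+[400,0])
print('z10mm',f(p+[0,0,.01])-f(p))
cv2.imwrite('pics/c4.png',np.hstack([a,b]))
E
```

```text
fing+ [185.23139466 284.97672109] [646.70845228  88.92091755]
fing- [203.73775542 330.3733638 ] [520.50206723 136.42342902]
tcp [202.85035464 278.63617458] [601.61009552 113.34451081]
z10mm [  3.50810505 -11.54063032]
```

View pics/c4.png

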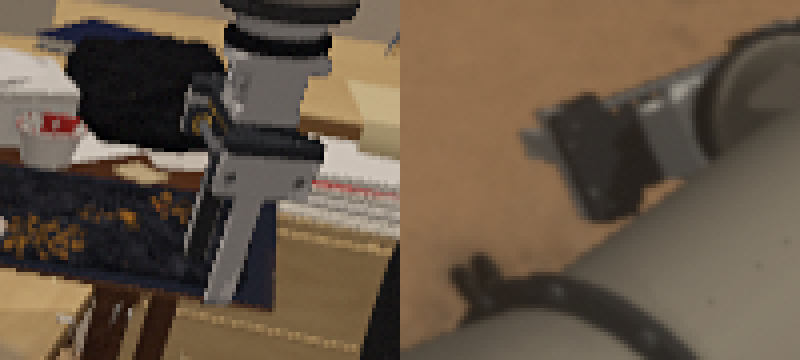

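In the top view the finger matches its prediction in xy. In the side view both open tips also appear about 20 mm above where they should be. So the xy is good, and contact may come lower than computed. I'll descend slowly on force.

Emit:
drive_tool --pt "0 0 0 0.003 0 0 0" --pt "0 0 0 0.006 0 0 0" --pt "0 0 0 0.009 0 0 0" --pt "0 0 0 0.01 0 0 0" --pt "0 0 0 0.01 0 0 0"

```text
t: 3.05
position: [0.4807, 0.0896, 0.1197]
tcp_rot: [-3.141, 0.001, 0.33]
contact_force: [-0.8, -0.3, 0.3]
finger_gap: 0.0003
finger_force: 0.0
```

Emit:
drive_tool --pt "0 0 0 0.003 0 0 0" --pt "0 0 0 0.006 0 0 0" --pt "0 0 0 0.008 0 0 0" --pt "0 0 0 0.008 0 0 0"

```text
t: 3.38
position: [0.4807, 0.0895, 0.1115]
tcp_rot: [-3.141, 0.001, 0.33]
contact_force: [-0.5, -0.3, -0.2]
finger_gap: 0.0005
finger_force: 0.0
```

```bash
python3 - <<'E'
from h import *
cap('top','t5.png');b=cap('side','s5.png')['img']
b=cv2.resize(b[160:250,260:360,::-1],(660,594),interpolation=3)
cv2.imwrite('pics/c5.png',b); o=robot.get_obs();print(o['position'],o['contact_force'])
E
```

```text
[0.48085275 0.0895908  0.11190094] [ 0.03085407  0.71822543 -0.39017309]
```

View pics/c5.png

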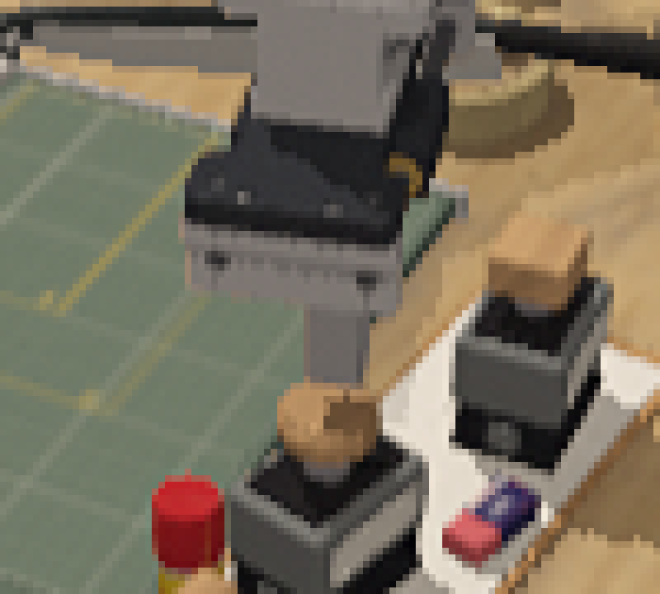

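The fingertips (337,385) now overlap the back edge of the knob's top and cast a shadow on it at (345,405), still about 8–10 mm above contact. I'll shift about 2 mm in +x and carry on down.

Emit:
drive_tool --pt "0 0.002 0.0005 0.002 0 0 0" --pt "0 0.002 0.0005 0.004 0 0 0" --pt "0 0.002 0.0005 0.006 0 0 0" --pt "0 0.002 0.0005 0.008 0 0 0" --pt "0 0.002 0.0005 0.01 0 0 0" --pt "0 0.002 0.0005 0.01 0 0 0"

```text
t: 3.98
position: [0.4829, 0.0897, 0.1017]
tcp_rot: [-3.141, 0.0, 0.33]
contact_force: [0.7, 0.2, 2.5]
finger_gap: 0.0005
finger_force: 1.0
```

Emit:
drive_tool --pt "0 0 0 0.002 0 0 0" --pt "0 0 0 0.004 0 0 0" --pt "0 0 0 0.006 0 0 0" --pt "0 0 0 0.008 0 0 0" --pt "0 0 0 0.01 0 0 0" --pt "0 0 0 0.01 0 0 0"

```text
t: 4.48
position: [0.4829, 0.0898, 0.0917]
tcp_rot: [-3.141, 0.0, 0.33]
contact_force: [-0.8, -0.3, 4.3]
finger_gap: 0.0
finger_force: 2.3
```

Emit:
drive_tool --pt "0 0 0 0.001 0 0 0" --pt "0 0 0 0.002 0 0 0" --pt "0 0 0 0.003 0 0 0" --pt "0 0 0 0.003 0 0 0"

```text
t: 4.82
position: [0.483, 0.0898, 0.089]
tcp_rot: [-3.142, -0.0, 0.33]
contact_force: [-0.6, -0.1, 5.3]
finger_gap: 0.0004
finger_force: 2.6
```

Emit:
drive_tool --pt "0 0 0 0.001 0 0 0" --pt "0 0 0 0.001 0 0 0" --pt "0 0 0 0.001 0 0 0"

```text
t: 5.07
position: [0.4831, 0.0898, 0.0882]
tcp_rot: [3.142, -0.0, 0.33]
contact_force: [-2.1, -0.4, 8.1]
finger_gap: 0.0009
finger_force: 4.2
```

The force is past 6 N, so the knob is at its stop. I'll add 0.5 mm and hold for just over a second.

Emit:
drive_tool --pt "0 0 0 0.0005 0 0 0" --pt "0 0 0 0.0005 0 0 0" --pt "0 0 0 0.0005 0 0 0" --pt "0 0 0 0.0005 0 0 0" --pt "0 0 0 0.0005 0 0 0" --pt "0 0 0 0.0005 0 0 0" --pt "0 0 0 0.0005 0 0 0" --pt "0 0 0 0.0005 0 0 0"

```text
t: 5.73
position: [0.4832, 0.0898, 0.0881]
tcp_rot: [3.141, -0.001, 0.33]
contact_force: [-4.0, -1.0, 16.2]
finger_gap: 0.0007
finger_force: 8.1
```

Emit:
drive_tool --pt "0 0 0 0 0 0 0" --pt "0 0 0 0 0 0 0" --pt "0 0 0 0 0 0 0" --pt "0 0 0 0 0 0 0" --pt "0 0 0 0 0 0 0"

```text
t: 6.15
position: [0.4832, 0.0898, 0.0881]
tcp_rot: [3.141, -0.001, 0.33]
contact_force: [-4.8, -1.2, 15.9]
finger_gap: 0.0006
finger_force: 8.1
```

Emit:
drive_tool --pt "0 0 0 -0.003 0 0 0" --pt "0 0 0 -0.006 0 0 0" --pt "0 0 0 -0.01 0 0 0" --pt "0 0 0 -0.015 0 0 0" --pt "0 0 0 -0.025 0 0 0" --pt "0 0 0 -0.05 0 0 0" --pt "0 0 0 -0.085 0 0 0" --pt "0 0 0 -0.12 0 0 0"

```text
t: 6.82
position: [0.4821, 0.0898, 0.209]
tcp_rot: [-3.141, 0.001, 0.33]
contact_force: [1.6, -0.7, -0.1]
finger_gap: -0.0
finger_force: 0.0
```

Emit:
drive_tool --pt "0 0 0 -0.03 0 0 0" --pt "0 0 0 -0.06 0 0 0" --pt "0 -0.015 0.03 -0.06 0 0 0" --pt "0 -0.03 0.065 -0.06 0 0 0" --pt "0 -0.045 0.1 -0.06 0 0 0" --pt "0 -0.06 0.135 -0.06 0 0 0" --pt "0 -0.075 0.17 -0.06 0 0 0" --pt "0 -0.075 0.17 -0.06 0 0 0"

```text
t: 7.48
position: [0.4657, -0.1022, 0.268]
tcp_rot: [3.14, 0.001, 0.322]
contact_force: [0.1, -0.8, -0.3]
finger_gap: 0.0005
finger_force: 0.0
```

```bash
python3 - <<'E'
from h import *
a=cap('top','t6.png')['img'];b=cap('side','s6.png')['img']
a=cv2.resize(a[195:255,215:355,::-1],(700,300),interpolation=3);b=cv2.resize(b[185:300,245:370,::-1],(326,300),interpolation=3)
o=np.zeros((600,700,3),np.uint8);o[:300]=a;o[300:,:326]=b
c=cv2.imread('pics/s1.png')[185:300,245:370];o[300:,340:666]=cv2.resize(c,(326,300),interpolation=3)
cv2.imwrite('pics/c6.png',o);s=robot.get_obs();print(s['t'],s['position'],s['contact_force'])
E
```

```text
7.5833 [ 0.46669854 -0.09654495  0.26800194] [0.15267589 0.23916656 1.25747646]
```

View pics/c6.png

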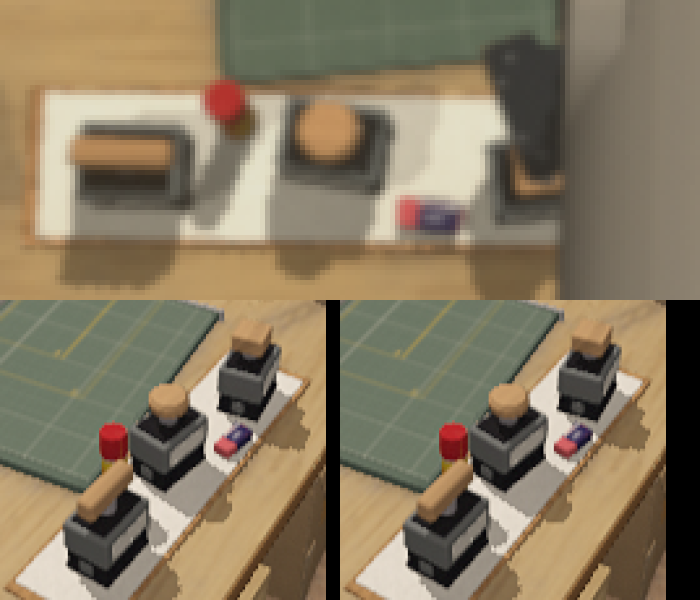

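The before and after side views match: the stamps haven't moved, the knob is back up at (168,398), and the hand is about 0.2 m away. I'll let the arm settle and hand in.

Emit:
drive_tool --pt "0 0 0 0 0 0 0" --pt "0 0 0 0 0 0 0" --pt "0 0 0 0 0 0 0"

```text
t: 7.83
position: [0.4672, -0.0943, 0.2677]
tcp_rot: [-3.141, -0.0, 0.332]
contact_force: [-0.5, 1.0, -0.7]
finger_gap: 0.0006
finger_force: 0.0
```

```bash
python3 -c "
from cell import robot
print(robot.job_done())"
```

```text
the job is handed in; nothing more can be done
None
```

The round-knob stamp was pressed to its stop (about 16 N), held for just over a second and let spring back up; the pictures show no stamp moved, the hand is about 0.2 m away, and the job was handed in at about 7.8 s with no verdict returned.

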